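# Feel out the tight spot of a lathe slide

## Task

Feel for the tight spot in this lathe slide: stroke the carriage along its whole travel, first until it presses on the rubber buffer at the green end block and then on the one at the cream end block, without ramming either. Then leave the carriage resting in the middle of the tight spot you felt, and slide the red marker along its track until it is in line with the carriage's brass pointer. Leave the bowl, the gouge and the jar where they are.

Things in the scene. Friction and masses are not known exactly. Their poses are not given: they have to be found in the camera images.
- bed: The slide unit's cream bed, fixed to the bench, 430 mm long (y), 130 mm wide (x). Origin at the centre of its underside, at bench level; z up. Its y axis is the direction of travel, pointing to the green end block. End blocks 120 x 30 x 82 mm high at y = +200 mm (green) and -200 mm (cream). A dark track, 22 mm high, runs along its -x side.
- way: Steel way the carriage runs on, 90 x 370 mm, top 50 mm above the bench; origin and axes as the bed's. One unseen tight spot, its middle within 65 mm of mid-travel: drag on the carriage is about 2 N elsewhere, rises from 15 mm before the spot's middle to some 10 N about 5 mm before it, is 9 N at the middle, and is gone 15 mm past; alike both ways. The carriage stays where it is left.
- carriage: Cream carriage, 110 (x) x 100 (y, along the travel) x 35 mm, 0.8 kg. Origin at the centre of its underside, 50 mm above the bench, on the bed's centre line; axes as the bed's. Its centre is at bed y = +100 mm when it just meets the green end's buffer, -100 mm at the cream end's. A steel tool rest, 90 mm long, top 116 mm above the bench, stands 38 mm to +x of its centre.
- grip (a point): Top centre of the carriage's black upright grip post: round, 26 mm in diameter, top 148 mm above the bench; a 32 mm steel collar fills its foot up to 97 mm above the bench. It stands 15 mm to -x of the carriage's centre.
- pointer (a point): Tip of the small brass pointer in the middle of the carriage's -x face, 62 mm above the bench, 67 mm to -x of the carriage's centre and at the same y.
- marker: Red marker on a steel foot (34 x 30 x 16 mm), sliding on the dark track along the bed's y with about 1.5 N of drag, up to 130 mm either side of the middle; it stays where it is left. Origin at the centre of the foot's underside, 94 mm to -x of the bed's centre line, 22 mm above the bench; axes as the bed's. In line with the pointer when both have the same bed y.
- marker_tab (a point): Top centre of the marker's upright red tab: 16 (x) x 14 (y) mm, rising from 38 to 88 mm above the bench; same y as the marker, 100 mm to -x of the bed's centre line.
- buffer_green: Sprung black rubber buffer on the green end block, 24 mm in diameter, 67 mm above the bench. Origin at the middle of its face, at bed y = +150 mm when free. It gives way 1 mm per 2.5 N; pressing it with 2 to 10 N is right, over 25 N is ramming.
- buffer_cream: The same buffer on the cream end block, face at bed y = -150 mm when free.
- bowl: Bystander: turned dark wooden bowl, 120 mm across, 55 mm high, loose on the bench. Origin at the centre of its underside.
- gouge: Bystander: turning gouge with a light wooden handle, 280 mm long, 30 mm thick, lying loose on the bench beyond the cream end. Origin at bench level near its middle, x axis towards the blade.
- wax_jar: Bystander: amber jar with a steel cap, 68 mm across, 60 mm high, loose on the bench. Origin at the centre of its underside.

How it is judged:
By the outcome, as a careful person would: the job done as asked, in the order asked, and still so for the second after the job is handed in, with the robot touching nothing.
It also fails if it takes over 72 s, if anything falls off the work surface, if the arm or the gripper's body presses on something with over 40 N, if the wrist force passes 120 N, or if a joint passes its speed limit or range.

## Robot

A 6-joint arm with a two-finger parallel gripper is mounted at the origin on the work surface. World frame = base frame: x ahead of the robot, y to its left, z up, the work surface at z = 0. Lengths are in m, angles in rad, forces in N, time in s.
With the tool pointing down it reaches from about 0.3 to 0.775 m from the base axis. Payload 14.6 kg.
Tool frame: the origin (TCP) lies on the centre line of the jaws, within the pads' length; the fingertips stand 11 mm ahead of it and the grasp point (between the pads) lies 8 mm behind it; y points along the fingers, x is the direction in which the jaws open and shut, and the axes are right-handed (so a half turn about y gives the same grasp; the last joint's range is limited). The gripper opens to 94 mm and grips with 3 to 60 N. Pads are 16 mm wide; open, the fingers measure 119 mm over their backs; the gripper's body (75 mm by 177 mm) begins 78 mm behind the grasp point.
Start: joints at [1.105, 0.3, 1.521, -0, 1.321, -0.067], TCP at [0.214, 0.507, 0.216] pointing down, gripper open.
Joint ranges: [-3.03, 3.03], [-0.79, 2.21], [0.23, 2.52], [-1.04, 4.18], [0, 3.07], [-2.55, 2.55]. Speed limits (rad/s): [2.22, 2.22, 2.57, 3.14, 3.14, 3.14].

## Interface

Orientations are given as [roll, pitch, yaw] about the fixed x, y, z axes, in that order (R = Rz(yaw) Ry(pitch) Rx(roll)).
In Python, from station import ctrl, imaging gives the robot as it stands. The module is installed in compiled form; this text tells all that it offers.
- The arm moves only by the tool apply_moves, never from a script. Its argument "deltas" is a list of rows, each an object with "dp": the shift along the tool's x, y, z in m, a list of three; "roll": the turn about the tool's y in rad; "grip": the closure, from -1 (fully open) to 1 (shut). In form: [{"dp": [tx, ty, tz], "roll": roll, "grip": grip}, ...]. A call has 1 to 10 rows; each row shifts and turns the commanded pose from where the row before left it, along the tool's axes as they then stand; what a row does not reach is not made up. A row lasts 1/8 s, in which the tool goes at most 62.5 mm and 10.7 degrees, less where a joint would pass 70% of its speed; a pose out of reach is approached as far as the arm can. A call with a gripper value outside its range is refused whole. The fingers move at their own pace and stop on an object; "newtons" is the grip in N (left out, the last holds). Time passes only in rows, so rows that do not move let the fingers close. It gives the time, the measured TCP pose, the force and the opening at its end, in the units of the state.
- ctrl.get_obs(): the state, without advancing time (a new reading comes with each control period).
- imaging.camera(name): name is "scene" or "top"; returns the picture (480x640x3 uint8, blue, green, red); there is no depth.
- imaging.camera_info(name): a dict with "K" (3x3 intrinsics, pixels), "world_from_camera" (4x4, takes a point from camera to world coordinates). Camera axes: x right, y down, z forward; pixel columns grow to the right and rows downward; lengths in m; the calibration is good to about 2 mm. A picture is of the moment at which its call begins. camera_info takes no time and is no camera call.
- ctrl.hand_in(): hands the job in, once; it reports no verdict.
The state is a dict: "time_s": time; "qpos": joint angles; "joint_vel": joint speeds; "tau": joint torques, N m; "ee_pos": TCP position; "eef_rot": TCP orientation; "force": force on the tool from outside, world axes, zero at the start; "moment": the same for the moment, N m; "grip_width": finger opening in m.
Only numpy, scipy, OpenCV 4.12 (cv2) and the standard library are available. Lean on these libraries where they do the work, as an engineer would, in place of code of your own. Each camera call takes 0.05 s, during which the arm holds its last target. There are 200 camera calls.

## Working session

There is one attempt and no reset: what is moved stays moved. The work goes in short steps, Python scripts to look and compute and a tool call to move; the robot and the scene stay as the last step left them, time stands still between calls to the robot, and variables do not carry over. Pictures are saved under pics/ and viewed, about 8 in all and at most 12, crops included, and the job is handed in when it is done.

Besides the shell and the picture viewer there is one more tool, called after "Request:" as name([rows], argument=value, ...), one row to a line, values as JSON. apply_moves: Moves the arm, as the interface text tells. Its arguments: {"type":"object","properties":{"deltas":{"type":"array"},"newtons":{"type":"number"}},"required":["deltas"]}

```bash
mkdir -p pics
cat > h.py <<'E'
import numpy as np,cv2
from station import ctrl,imaging
def ray(cam,u,v,z):
    i=imaging.camera_info(cam);K=np.array(i["K"]);T=np.array(i["world_from_camera"])
    d=T[:3,:3]@np.linalg.solve(K,[u,v,1.]);o=T[:3,3]
    return o+d*(z-o[2])/d[2]
def proj(cam,p):
    i=imaging.camera_info(cam);K=np.array(i["K"]);T=np.linalg.inv(np.array(i["world_from_camera"]))
    q=K@(T[:3,:3]@np.array(p)+T[:3,3]);return q[:2]/q[2]
E
python3 - <<'E'
from h import *
for c in("scene","top"):
    cv2.imwrite(f"pics/{c}0.png",imaging.camera(c)); i=imaging.camera_info(c);print(c,np.round(i["K"],1),np.round(i["world_from_camera"],3))
o=ctrl.get_obs()
print({k:np.round(v,3) for k,v in o.items()})
E
```

```text
scene [[500.8   0.  319.6]
 [  0.  500.8 240.9]
 [  0.    0.    1. ]] [[-0.647  0.492 -0.582  1.152]
 [ 0.762  0.398 -0.511  0.579]
 [-0.02  -0.774 -0.633  0.817]
 [ 0.     0.     0.     1.   ]]
top [[560.4   0.  311.4]
 [  0.  560.4 233.3]
 [  0.    0.    1. ]] [[ 0.016 -0.982  0.191  0.295]
 [-1.    -0.012  0.02  -0.006]
 [-0.017 -0.191 -0.981  1.176]
 [ 0.     0.     0.     1.   ]]
{'time_s': np.float64(0.1), 'qpos': array([ 1.105,  0.3  ,  1.521,  0.   ,  1.321, -0.067]), 'joint_vel': array([ 0.001, -0.   , -0.003, -0.   , -0.   ,  0.   ]), 'tau': array([ 1.0000e-03, -5.3265e+01, -3.5328e+01,  7.1000e-02,  2.4000e-02,
       -0.0000e+00]), 'ee_pos': array([0.213, 0.507, 0.216]), 'eef_rot': array([-1.571e+00,  1.000e-03,  1.172e+00]), 'force': array([ 0.489,  0.422, -0.624]), 'moment': array([ 0.007, -0.011,  0.006]), 'grip_width': np.float64(0.094)}
```

View pics/scene0.png

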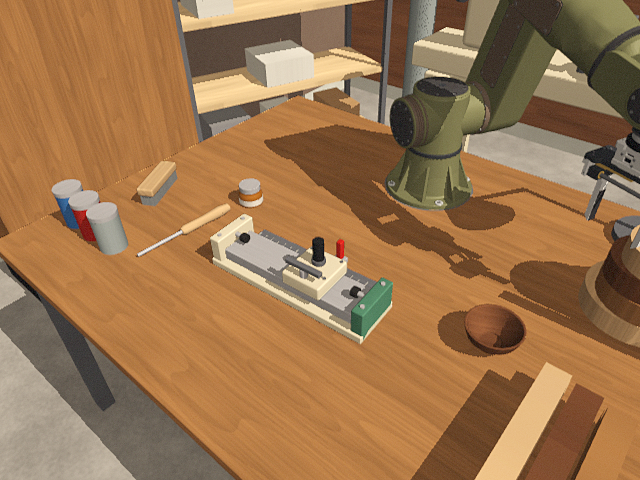

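View pics/top0.png

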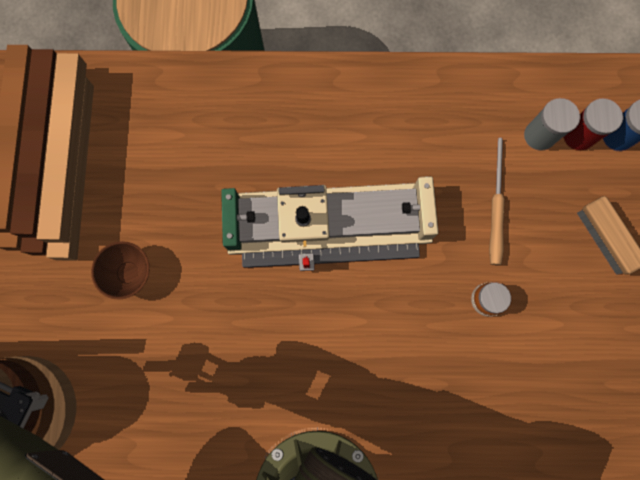

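The scene and top views show the green block at about (231,218) in the top picture, the cream block at (428,210), the grip post at (303,215) and the red tab at (306,262). The bowl, jar and gouge are clear of the slide. Next I'll measure from a zoomed crop.

Run:
```python
from h import *
im=cv2.imread("pics/top0.png")
cv2.imwrite("pics/crop.png",cv2.resize(im[170:280,210:450],None,fx=3.3,fy=3.3,interpolation=cv2.INTER_CUBIC))
hsv=cv2.cvtColor(im,cv2.COLOR_BGR2HSV)
def cen(m,x0,x1,y0,y1):
    k=np.zeros_like(m);k[y0:y1,x0:x1]=m[y0:y1,x0:x1]
    n,l,s,c=cv2.connectedComponentsWithStats(k);j=1+np.argmax(s[1:,4]);return c[j],s[j]
H,S,V=cv2.split(hsv)
g=((H>50)&(H<95)&(S>80)).astype(np.uint8)
r=(((H<6)|(H>174))&(S>190)&(V>110)).astype(np.uint8)
d=(V<60).astype(np.uint8)
for n,m,b,z in(("green",g,(215,250,180,255),.082),("tab",r,(295,320,245,275),.088),("grip",d,(285,325,200,232),.148),("bufg",d,(240,262,205,228),.067),("bufc",d,(398,416,198,220),.067)):
    c,s=cen(m,*b);print(n,np.round(c,1),s,np.round(ray("top",*c,z),4))
sc=cv2.imread("pics/scene0.png");h=cv2.cvtColor(sc,cv2.COLOR_BGR2HSV);H,S,V=cv2.split(h)
c,s=cen((V<45).astype(np.uint8),305,330,230,268);print("sc grip",c,s)
c,s=cen((((H<6)|(H>174))&(S>190)&(V>110)).astype(np.uint8),330,350,230,262);print("sc tab",c,s)
```

```text
green [230.1 219. ] [222 189  18  60 804] [0.535  0.1802 0.082 ]
tab [305.5 261.1] [303 258   6   7  38] [0.451  0.0273 0.088 ]
grip [302.6 215.8] [297 207  13  18 196] [0.5283 0.0325 0.148 ]
bufg [250.4 216.6] [246 211  10  12  91] [0.5438 0.1415 0.067 ]
bufc [406.2 207.7] [402 203   9  11  86] [ 0.566  -0.1744  0.067 ]
sc grip [317.95089286 249.66071429] [313 238  11  24 224]
sc tab [340.04878049 248.56910569] [337 239   7  20 123]
```

View pics/crop.png

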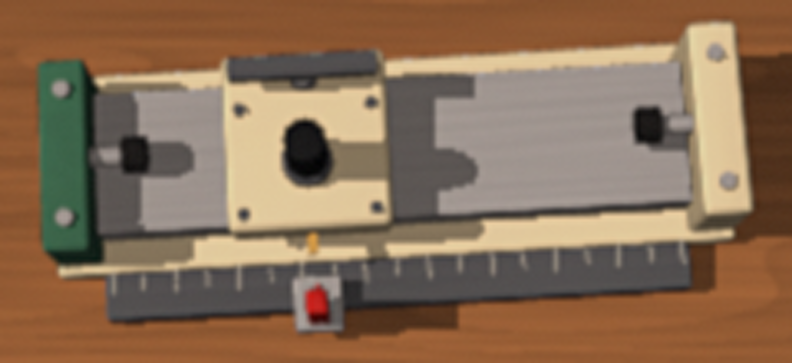

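```bash
cat >> h.py <<'E'
P=lambda u,v,z:ray("top",u/3.3+210-.35,v/3.3+170-.35,z)[:2]
E
python3 - <<'E'
from h import *
G=[P(61,88,.083),P(64,217,.083)];C=[P(716,52,.083),P(729,181,.083)]
g,c=np.mean(G,0),np.mean(C,0)
print(G,C,np.linalg.norm(G[0]-G[1]),np.linalg.norm(g-c))
m=(g+c)/2;ey=(g-c)/np.linalg.norm(g-c);ex=np.array([ey[1],-ey[0]])
print("bed",m,"yaw",np.arctan2(-ey[0],ey[1]),"cross yaw",[np.arctan2(*(a[0]-a[1])[::-1]) for a in(G,C)])
for n,p in(("grip",ray("top",302.8,213.7,.148)[:2]),("tab",ray("top",305,260.3,.088)[:2]),("tip",P(312,252,.062)),("bufg",P(147,155,.067)),("bufc",P(636,126,.067)),("carr",np.mean([P(*q,.085) for q in((239,109),(371,102),(244,214),(377,207))],0))):
    print(n,np.round(p,4),"bed",np.round([(p-m)@ex,(p-m)@ey],4))
o=ray("scene",317.5,242.5,.148);print("scene grip",o, "tab",ray("scene",340,241.5,.088))
E
```

```text
[array([0.58155006, 0.18600062]), array([0.50130531, 0.18063483])] [array([ 0.60870079, -0.21365525]), array([ 0.52835639, -0.21957515])] 0.0804239486399224 0.40085009915639125
bed [ 0.55497814 -0.01664874] yaw 0.06766018335381119 cross yaw [np.float64(0.06676833174974733), np.float64(0.07354876286839497)]
grip [0.5324 0.0322] bed [-0.0193  0.0503]
tab [0.4526 0.0283] bed [-0.0991  0.0518]
tip [0.4854 0.0313] bed [-0.0662  0.0525]
bufg [0.5438 0.1338] bed [-0.001   0.1509]
bufc [ 0.5656 -0.1666] bed [ 0.0005 -0.1503]
carr [0.5392 0.0342] bed [-0.0123  0.0518]
scene grip [0.54343764 0.03885949 0.148     ] tab [0.45366356 0.02820284 0.088     ]
```

Request:
apply_moves([
  {"dp": [0,0,0],"roll": -0.156,"grip": -1},
  {"dp": [0,0,0],"roll": -0.156,"grip": -1},
  {"dp": [0,0,0],"roll": -0.155,"grip": -1},
  {"dp": [-0.041,0,-0.024],"roll": 0,"grip": -1},
  {"dp": [-0.041,0,-0.024],"roll": 0,"grip": -1},
  {"dp": [-0.041,0,-0.024],"roll": 0,"grip": -1},
  {"dp": [-0.041,0,-0.024],"roll": 0,"grip": -1},
  {"dp": [-0.041,0,-0.024],"roll": 0,"grip": -1},
  {"dp": [-0.041,0,-0.024],"roll": 0,"grip": -1},
  {"dp": [-0.041,0,-0.024],"roll": 0,"grip": -1},
], newtons=30)

```text
time_s: 1.35
ee_pos: [0.4013, 0.2305, 0.2163]
eef_rot: [-1.571, 0.0, 1.639]
force: [-0.0, 0.5, -0.2]
grip_width: 0.094
```

Request:
apply_moves([
  {"dp": [-0.041,0,-0.024],"roll": 0,"grip": -1},
  {"dp": [-0.041,0,-0.024],"roll": 0,"grip": -1},
  {"dp": [-0.041,0,-0.024],"roll": 0,"grip": -1},
  {"dp": [-0.041,0,-0.024],"roll": 0,"grip": -1},
  {"dp": [-0.041,0,-0.024],"roll": 0,"grip": -1},
  {"dp": [0,0,0],"roll": 0,"grip": -1},
  {"dp": [0,0,0],"roll": 0,"grip": -1},
])

```text
time_s: 2.22
ee_pos: [0.534, 0.0359, 0.2161]
eef_rot: [-1.57, -0.0, 1.639]
force: [-1.1, 0.7, 0.1]
grip_width: 0.0938
```

Request:
apply_moves([
  {"dp": [-0.002,0.02,-0.0025],"roll": 0,"grip": -1},
  {"dp": [0,0.03,0],"roll": 0,"grip": -1},
  {"dp": [0,0.03,0],"roll": 0,"grip": -1},
  {"dp": [0,0.019,0],"roll": 0,"grip": -1},
  {"dp": [0,0,0],"roll": 0,"grip": 1},
  {"dp": [0,0,0],"roll": 0,"grip": 1},
  {"dp": [0,0,0],"roll": 0,"grip": 1},
  {"dp": [0,0,0],"roll": 0,"grip": 1},
  {"dp": [0,0,0],"roll": 0,"grip": 1},
  {"dp": [0,0,0],"roll": 0,"grip": 1},
], newtons=30)

```text
time_s: 3.48
ee_pos: [0.5371, 0.0338, 0.1175]
eef_rot: [-1.571, 0.0, 1.639]
force: [-0.4, -0.0, -0.2]
grip_width: 0.0373
```

Run:
```python
from h import *
im=imaging.camera("scene")
cv2.imwrite("pics/s1.png",cv2.resize(im[130:360,190:430],None,fx=2.5,fy=2.5))
o=ctrl.get_obs();print(o["time_s"],o["ee_pos"],o["force"],o["grip_width"])
```

```text
3.525 [0.53705366 0.0337468  0.11747017] [-0.97991852 -0.06575225 -0.28009111] 0.03338348437529593
```

View pics/s1.png

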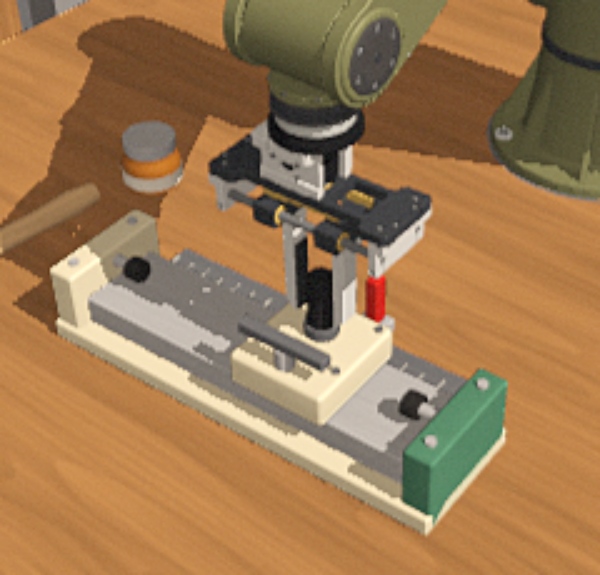

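The picture shows the fingers straddling the black post, with the carriage and buffers clear. I'll finish the grasp, then stroke toward green and sample the force.

Request:
apply_moves([
  {"dp": [0,0,0],"roll": 0,"grip": 1},
  {"dp": [0,0,0],"roll": 0,"grip": 1},
  {"dp": [0,0,0],"roll": 0,"grip": 1},
  {"dp": [0,0,0],"roll": 0,"grip": 1},
], newtons=40)

```text
time_s: 4.03
ee_pos: [0.537, 0.0338, 0.1174]
eef_rot: [-1.571, -0.0, 1.639]
force: [-0.9, -0.8, 0.2]
grip_width: 0.0253
```

Request:
apply_moves([
  {"dp": [0.004,0,0],"roll": 0,"grip": 1},
])

```text
time_s: 4.15
ee_pos: [0.5368, 0.0376, 0.1174]
eef_rot: [-1.571, 0.0, 1.639]
force: [0.9, -1.4, -0.0]
grip_width: 0.0255
```

Request:
apply_moves([
  {"dp": [0.004,0,0],"roll": 0,"grip": 1},
])

```text
time_s: 4.28
ee_pos: [0.5365, 0.0419, 0.1175]
eef_rot: [-1.571, 0.0, 1.639]
force: [-0.1, -1.2, -0.8]
grip_width: 0.0254
```

Request:
apply_moves([
  {"dp": [0.004,0,0],"roll": 0,"grip": 1},
])

```text
time_s: 4.4
ee_pos: [0.5362, 0.046, 0.1174]
eef_rot: [-1.571, 0.0, 1.639]
force: [-0.5, -2.5, -0.1]
grip_width: 0.0252
```

Request:
apply_moves([
  {"dp": [0.004,0,0],"roll": 0,"grip": 1},
])

```text
time_s: 4.53
ee_pos: [0.5359, 0.05, 0.1175]
eef_rot: [-1.571, 0.0, 1.639]
force: [0.1, -2.5, 0.5]
grip_width: 0.0257
```

Request:
apply_moves([
  {"dp": [0.004,0,0],"roll": 0,"grip": 1},
])

```text
time_s: 4.65
ee_pos: [0.5357, 0.054, 0.1174]
eef_rot: [-1.571, 0.0, 1.639]
force: [-0.6, -2.4, -0.1]
grip_width: 0.0257
```

Request:
apply_moves([
  {"dp": [0.004,0,0],"roll": 0,"grip": 1},
])

```text
time_s: 4.78
ee_pos: [0.5354, 0.058, 0.1174]
eef_rot: [-1.571, 0.0, 1.639]
force: [0.5, -1.2, -0.1]
grip_width: 0.0254
```

Request:
apply_moves([
  {"dp": [0.004,0,0],"roll": 0,"grip": 1},
])

```text
time_s: 4.9
ee_pos: [0.5351, 0.062, 0.1174]
eef_rot: [-1.571, 0.0, 1.639]
force: [-0.9, -2.3, 0.7]
grip_width: 0.0254
```

Request:
apply_moves([
  {"dp": [0.004,0,0],"roll": 0,"grip": 1},
])

```text
time_s: 5.03
ee_pos: [0.5348, 0.066, 0.1175]
eef_rot: [-1.571, 0.0, 1.639]
force: [-0.2, -2.1, 0.3]
grip_width: 0.0256
```

Request:
apply_moves([
  {"dp": [0.004,0,0],"roll": 0,"grip": 1},
])

```text
time_s: 5.15
ee_pos: [0.5346, 0.07, 0.1174]
eef_rot: [-1.571, 0.0, 1.639]
force: [-0.2, -1.9, 0.2]
grip_width: 0.0253
```

Request:
apply_moves([
  {"dp": [0.004,0,0],"roll": 0,"grip": 1},
])

```text
time_s: 5.28
ee_pos: [0.5343, 0.0739, 0.1174]
eef_rot: [-1.571, 0.0, 1.639]
force: [-1.2, -2.4, 0.1]
grip_width: 0.0252
```

Request:
apply_moves([
  {"dp": [0.003,0,0],"roll": 0,"grip": 1},
])

```text
time_s: 5.4
ee_pos: [0.5341, 0.0769, 0.1174]
eef_rot: [-1.571, -0.0, 1.639]
force: [-1.3, -2.0, 0.7]
grip_width: 0.0254
```

Request:
apply_moves([
  {"dp": [0.003,0,0],"roll": 0,"grip": 1},
])

```text
time_s: 5.52
ee_pos: [0.5339, 0.0799, 0.1174]
eef_rot: [-1.571, 0.0, 1.639]
force: [-1.0, -1.5, 0.8]
grip_width: 0.0258
```

Request:
apply_moves([
  {"dp": [0.0015,0,0],"roll": 0,"grip": 1},
])

```text
time_s: 5.65
ee_pos: [0.5338, 0.0814, 0.1174]
eef_rot: [-1.571, -0.0, 1.639]
force: [-1.0, -2.6, -0.2]
grip_width: 0.0254
```

Request:
apply_moves([
  {"dp": [0.001,0,0],"roll": 0,"grip": 1},
])

```text
time_s: 5.78
ee_pos: [0.5337, 0.0822, 0.1174]
eef_rot: [-1.571, 0.0, 1.639]
force: [-1.8, -2.3, 1.2]
grip_width: 0.0255
```

Request:
apply_moves([
  {"dp": [0.001,0,0],"roll": 0,"grip": 1},
])

```text
time_s: 5.9
ee_pos: [0.5337, 0.0831, 0.1174]
eef_rot: [-1.571, 0.0, 1.639]
force: [-2.0, -4.2, 1.3]
grip_width: 0.0254
```

Request:
apply_moves([
  {"dp": [0.001,0,0],"roll": 0,"grip": 1},
])

```text
time_s: 6.02
ee_pos: [0.5336, 0.0839, 0.1175]
eef_rot: [-1.571, 0.001, 1.639]
force: [-1.4, -4.8, 0.7]
grip_width: 0.0253
```

Request:
apply_moves([
  {"dp": [0.0005,0,0],"roll": 0,"grip": 1},
  {"dp": [0,0,0],"roll": 0,"grip": 1},
])

```text
time_s: 6.28
ee_pos: [0.5336, 0.0843, 0.1174]
eef_rot: [-1.571, 0.001, 1.639]
force: [-3.0, -5.7, 1.0]
grip_width: 0.0253
```

Request:
apply_moves([
  {"dp": [0.001,0,0],"roll": 0,"grip": 1},
  {"dp": [0,0,0],"roll": 0,"grip": 1},
  {"dp": [0,0,0],"roll": 0,"grip": 1},
])

```text
time_s: 6.65
ee_pos: [0.5335, 0.0851, 0.1174]
eef_rot: [-1.571, 0.001, 1.639]
force: [-1.1, -7.3, 2.1]
grip_width: 0.0256
```

Request:
apply_moves([
  {"dp": [-0.005,0,0],"roll": 0,"grip": 1},
  {"dp": [-0.009,0,0],"roll": 0,"grip": 1},
  {"dp": [-0.009,0,0],"roll": 0,"grip": 1},
  {"dp": [-0.008,0,0],"roll": 0,"grip": 1},
  {"dp": [-0.006,0,0],"roll": 0,"grip": 1},
  {"dp": [-0.004,0,0],"roll": 0,"grip": 1},
])

```text
time_s: 7.4
ee_pos: [0.5363, 0.0444, 0.1174]
eef_rot: [-1.571, -0.0, 1.639]
force: [-2.7, 2.9, -0.1]
grip_width: 0.0253
```

Request:
apply_moves([
  {"dp": [-0.004,0,0],"roll": 0,"grip": 1},
])

```text
time_s: 7.52
ee_pos: [0.5366, 0.0406, 0.1174]
eef_rot: [-1.571, -0.0, 1.639]
force: [-1.7, 1.4, -0.0]
grip_width: 0.0254
```

Request:
apply_moves([
  {"dp": [-0.004,0,0],"roll": 0,"grip": 1},
])

```text
time_s: 7.65
ee_pos: [0.5369, 0.0366, 0.1174]
eef_rot: [-1.571, -0.0, 1.639]
force: [-2.2, 1.9, 1.2]
grip_width: 0.0256
```

Request:
apply_moves([
  {"dp": [-0.004,0,0],"roll": 0,"grip": 1},
])

```text
time_s: 7.78
ee_pos: [0.5372, 0.0326, 0.1174]
eef_rot: [-1.571, -0.0, 1.639]
force: [-1.8, 2.1, 0.8]
grip_width: 0.0251
```

Request:
apply_moves([
  {"dp": [-0.004,0,0],"roll": 0,"grip": 1},
])

```text
time_s: 7.9
ee_pos: [0.5374, 0.0286, 0.1175]
eef_rot: [-1.571, -0.0, 1.639]
force: [-1.3, 2.0, 0.4]
grip_width: 0.0251
```

Request:
apply_moves([
  {"dp": [-0.004,0,0],"roll": 0,"grip": 1},
])

```text
time_s: 8.02
ee_pos: [0.5377, 0.0245, 0.1175]
eef_rot: [-1.571, 0.0, 1.639]
force: [-1.8, 1.5, 1.2]
grip_width: 0.0256
```

Request:
apply_moves([
  {"dp": [-0.004,0,0],"roll": 0,"grip": 1},
])

```text
time_s: 8.15
ee_pos: [0.538, 0.0205, 0.1175]
eef_rot: [-1.571, 0.0, 1.639]
force: [-0.4, 1.4, 0.9]
grip_width: 0.0254
```

Request:
apply_moves([
  {"dp": [-0.004,0,0],"roll": 0,"grip": 1},
])

```text
time_s: 8.28
ee_pos: [0.5383, 0.0165, 0.1175]
eef_rot: [-1.571, 0.0, 1.639]
force: [-1.4, 0.8, 0.6]
grip_width: 0.0254
```

Request:
apply_moves([
  {"dp": [-0.004,0,0],"roll": 0,"grip": 1},
])

```text
time_s: 8.4
ee_pos: [0.5385, 0.0125, 0.1174]
eef_rot: [-1.571, 0.0, 1.639]
force: [-0.8, 1.9, 0.8]
grip_width: 0.0255
```

Request:
apply_moves([
  {"dp": [-0.004,0,0],"roll": 0,"grip": 1},
])

```text
time_s: 8.52
ee_pos: [0.5388, 0.0086, 0.1174]
eef_rot: [-1.571, 0.0, 1.639]
force: [-0.3, 2.8, 0.9]
grip_width: 0.0256
```

Request:
apply_moves([
  {"dp": [-0.004,0,0],"roll": 0,"grip": 1},
])

```text
time_s: 8.65
ee_pos: [0.5391, 0.0046, 0.1174]
eef_rot: [-1.571, 0.0, 1.639]
force: [0.2, 1.3, 0.1]
grip_width: 0.0254
```

Request:
apply_moves([
  {"dp": [-0.004,0,0],"roll": 0,"grip": 1},
])

```text
time_s: 8.78
ee_pos: [0.5394, 0.0006, 0.1174]
eef_rot: [-1.571, 0.0, 1.639]
force: [-1.1, 1.0, -0.2]
grip_width: 0.0254
```

Request:
apply_moves([
  {"dp": [-0.004,0,0],"roll": 0,"grip": 1},
])

```text
time_s: 8.9
ee_pos: [0.5396, -0.0034, 0.1175]
eef_rot: [-1.571, -0.0, 1.639]
force: [-0.7, 2.1, -0.5]
grip_width: 0.0256
```

Request:
apply_moves([
  {"dp": [-0.004,0,0],"roll": 0,"grip": 1},
])

```text
time_s: 9.02
ee_pos: [0.5399, -0.0074, 0.1174]
eef_rot: [-1.571, 0.0, 1.639]
force: [-0.1, 1.6, -0.7]
grip_width: 0.0252
```

Request:
apply_moves([
  {"dp": [-0.004,0,0],"roll": 0,"grip": 1},
])

```text
time_s: 9.15
ee_pos: [0.5402, -0.0114, 0.1174]
eef_rot: [-1.571, -0.0, 1.639]
force: [1.5, 1.6, -1.5]
grip_width: 0.0257
```

Request:
apply_moves([
  {"dp": [-0.004,0,0],"roll": 0,"grip": 1},
])

```text
time_s: 9.28
ee_pos: [0.5405, -0.0154, 0.1175]
eef_rot: [-1.571, 0.0, 1.639]
force: [0.3, 1.1, -0.7]
grip_width: 0.0255
```

Request:
apply_moves([
  {"dp": [-0.004,0,0],"roll": 0,"grip": 1},
])

```text
time_s: 9.4
ee_pos: [0.5407, -0.0194, 0.1174]
eef_rot: [-1.571, 0.0, 1.639]
force: [0.8, 3.6, -0.5]
grip_width: 0.0257
```

Request:
apply_moves([
  {"dp": [-0.003,0,0],"roll": 0,"grip": 1},
])

```text
time_s: 9.52
ee_pos: [0.5409, -0.0224, 0.1174]
eef_rot: [-1.571, 0.0, 1.639]
force: [0.9, 2.1, -2.0]
grip_width: 0.0253
```

Request:
apply_moves([
  {"dp": [-0.003,0,0],"roll": 0,"grip": 1},
])

```text
time_s: 9.65
ee_pos: [0.5411, -0.0253, 0.1174]
eef_rot: [-1.571, -0.0, 1.639]
force: [2.1, 2.4, -0.9]
grip_width: 0.0256
```

Request:
apply_moves([
  {"dp": [-0.003,0,0],"roll": 0,"grip": 1},
])

```text
time_s: 9.78
ee_pos: [0.5413, -0.0282, 0.1175]
eef_rot: [-1.571, -0.0, 1.639]
force: [1.8, 2.5, -1.5]
grip_width: 0.0256
```

Request:
apply_moves([
  {"dp": [-0.003,0,0],"roll": 0,"grip": 1},
])

```text
time_s: 9.9
ee_pos: [0.5415, -0.0312, 0.1174]
eef_rot: [-1.571, -0.0, 1.639]
force: [2.2, 2.0, -1.5]
grip_width: 0.0257
```

Request:
apply_moves([
  {"dp": [-0.003,0,0],"roll": 0,"grip": 1},
])

```text
time_s: 10.02
ee_pos: [0.5417, -0.0343, 0.1174]
eef_rot: [-1.571, 0.0, 1.639]
force: [2.5, 1.0, -1.5]
grip_width: 0.0255
```

Request:
apply_moves([
  {"dp": [-0.003,0,0],"roll": 0,"grip": 1},
])

```text
time_s: 10.15
ee_pos: [0.5419, -0.0372, 0.1174]
eef_rot: [-1.571, -0.0, 1.639]
force: [2.1, 2.5, -1.9]
grip_width: 0.0255
```

Request:
apply_moves([
  {"dp": [-0.003,0,0],"roll": 0,"grip": 1},
])

```text
time_s: 10.28
ee_pos: [0.5422, -0.0402, 0.1174]
eef_rot: [-1.571, -0.0, 1.639]
force: [2.9, 1.9, -2.0]
grip_width: 0.0254
```

Request:
apply_moves([
  {"dp": [-0.003,0,0],"roll": 0,"grip": 1},
])

```text
time_s: 10.4
ee_pos: [0.5424, -0.0432, 0.1174]
eef_rot: [-1.571, -0.0, 1.639]
force: [3.7, 1.8, -1.5]
grip_width: 0.0257
```

Request:
apply_moves([
  {"dp": [-0.003,0,0],"roll": 0,"grip": 1},
])

```text
time_s: 10.52
ee_pos: [0.5426, -0.0462, 0.1175]
eef_rot: [-1.571, 0.0, 1.639]
force: [2.9, 1.9, -1.1]
grip_width: 0.0254
```

Request:
apply_moves([
  {"dp": [-0.003,0,0],"roll": 0,"grip": 1},
])

```text
time_s: 10.65
ee_pos: [0.5428, -0.0492, 0.1174]
eef_rot: [-1.571, -0.0, 1.639]
force: [1.8, 2.3, -2.1]
grip_width: 0.0255
```

Request:
apply_moves([
  {"dp": [-0.003,0,0],"roll": 0,"grip": 1},
])

```text
time_s: 10.78
ee_pos: [0.543, -0.0522, 0.1175]
eef_rot: [-1.571, 0.0, 1.639]
force: [3.5, 2.9, -1.2]
grip_width: 0.0254
```

Request:
apply_moves([
  {"dp": [-0.003,0,0],"roll": 0,"grip": 1},
])

```text
time_s: 10.9
ee_pos: [0.5432, -0.0551, 0.1174]
eef_rot: [-1.571, -0.0, 1.639]
force: [3.1, 3.7, -1.8]
grip_width: 0.0256
```

Request:
apply_moves([
  {"dp": [-0.003,0,0],"roll": 0,"grip": 1},
])

```text
time_s: 11.02
ee_pos: [0.5434, -0.0578, 0.1175]
eef_rot: [-1.571, -0.001, 1.639]
force: [4.4, 7.9, -1.5]
grip_width: 0.0252
```

Request:
apply_moves([
  {"dp": [-0.003,0,0],"roll": 0,"grip": 1},
])

```text
time_s: 11.15
ee_pos: [0.5436, -0.0604, 0.1175]
eef_rot: [-1.571, -0.001, 1.639]
force: [2.6, 10.7, -1.3]
grip_width: 0.0257
```

Request:
apply_moves([
  {"dp": [-0.003,0,0],"roll": 0,"grip": 1},
])

```text
time_s: 11.28
ee_pos: [0.5438, -0.0632, 0.1175]
eef_rot: [-1.571, -0.002, 1.639]
force: [3.3, 10.8, -0.8]
grip_width: 0.0257
```

Request:
apply_moves([
  {"dp": [-0.003,0,0],"roll": 0,"grip": 1},
])

```text
time_s: 11.4
ee_pos: [0.5439, -0.0661, 0.1175]
eef_rot: [-1.571, -0.002, 1.639]
force: [3.2, 10.0, -0.6]
grip_width: 0.0252
```

Request:
apply_moves([
  {"dp": [-0.003,0,0],"roll": 0,"grip": 1},
])

```text
time_s: 11.52
ee_pos: [0.5442, -0.0692, 0.1175]
eef_rot: [-1.571, -0.001, 1.639]
force: [3.4, 9.5, -1.2]
grip_width: 0.0254
```

Request:
apply_moves([
  {"dp": [-0.003,0,0],"roll": 0,"grip": 1},
])

```text
time_s: 11.65
ee_pos: [0.5444, -0.0724, 0.1175]
eef_rot: [-1.571, -0.001, 1.639]
force: [3.3, 7.1, -1.4]
grip_width: 0.0256
```

Request:
apply_moves([
  {"dp": [-0.003,0,0],"roll": 0,"grip": 1},
])

```text
time_s: 11.78
ee_pos: [0.5446, -0.0756, 0.1175]
eef_rot: [-1.571, -0.001, 1.639]
force: [3.3, 5.8, -1.6]
grip_width: 0.0257
```

Request:
apply_moves([
  {"dp": [-0.003,0,0],"roll": 0,"grip": 1},
])

```text
time_s: 11.9
ee_pos: [0.5448, -0.0788, 0.1175]
eef_rot: [-1.571, -0.0, 1.639]
force: [3.9, 4.0, -1.4]
grip_width: 0.0255
```

Request:
apply_moves([
  {"dp": [-0.003,0,0],"roll": 0,"grip": 1},
])

```text
time_s: 12.02
ee_pos: [0.545, -0.082, 0.1175]
eef_rot: [-1.571, -0.0, 1.639]
force: [2.9, 1.6, -2.8]
grip_width: 0.0253
```

Request:
apply_moves([
  {"dp": [-0.003,0,0],"roll": 0,"grip": 1},
])

```text
time_s: 12.15
ee_pos: [0.5452, -0.0851, 0.1174]
eef_rot: [-1.571, 0.0, 1.639]
force: [4.9, 1.8, -1.3]
grip_width: 0.025
```

Request:
apply_moves([
  {"dp": [-0.003,0,0],"roll": 0,"grip": 1},
])

```text
time_s: 12.28
ee_pos: [0.5455, -0.0882, 0.1175]
eef_rot: [-1.571, 0.0, 1.639]
force: [4.8, 2.5, -2.3]
grip_width: 0.0255
```

Request:
apply_moves([
  {"dp": [-0.003,0,0],"roll": 0,"grip": 1},
])

```text
time_s: 12.4
ee_pos: [0.5457, -0.0912, 0.1175]
eef_rot: [-1.571, 0.0, 1.639]
force: [4.8, 2.5, -1.0]
grip_width: 0.0259
```

Request:
apply_moves([
  {"dp": [-0.003,0,0],"roll": 0,"grip": 1},
])

```text
time_s: 12.52
ee_pos: [0.5459, -0.0942, 0.1174]
eef_rot: [-1.571, 0.0, 1.639]
force: [4.9, 1.6, -2.7]
grip_width: 0.0254
```

Request:
apply_moves([
  {"dp": [-0.003,0,0],"roll": 0,"grip": 1},
])

```text
time_s: 12.65
ee_pos: [0.5461, -0.0971, 0.1175]
eef_rot: [-1.571, 0.0, 1.639]
force: [4.8, 2.4, -3.1]
grip_width: 0.0254
```

Request:
apply_moves([
  {"dp": [-0.003,0,0],"roll": 0,"grip": 1},
])

```text
time_s: 12.78
ee_pos: [0.5463, -0.1001, 0.1175]
eef_rot: [-1.571, 0.0, 1.639]
force: [4.1, 1.8, -3.0]
grip_width: 0.0254
```

Request:
apply_moves([
  {"dp": [-0.004,0,0],"roll": 0,"grip": 1},
  {"dp": [-0.004,0,0],"roll": 0,"grip": 1},
  {"dp": [-0.004,0,0],"roll": 0,"grip": 1},
  {"dp": [-0.002,0,0],"roll": 0,"grip": 1},
])

```text
time_s: 13.28
ee_pos: [0.5473, -0.1142, 0.1175]
eef_rot: [-1.571, 0.0, 1.639]
force: [3.9, 2.4, -2.3]
grip_width: 0.0256
```

Request:
apply_moves([
  {"dp": [-0.0015,0,0],"roll": 0,"grip": 1},
])

```text
time_s: 13.4
ee_pos: [0.5474, -0.1156, 0.1175]
eef_rot: [-1.571, 0.0, 1.639]
force: [5.9, 2.5, -3.0]
grip_width: 0.0255
```

Request:
apply_moves([
  {"dp": [-0.001,0,0],"roll": 0,"grip": 1},
])

```text
time_s: 13.52
ee_pos: [0.5474, -0.1166, 0.1174]
eef_rot: [-1.571, 0.0, 1.639]
force: [4.6, 3.1, -2.2]
grip_width: 0.0255
```

Request:
apply_moves([
  {"dp": [-0.001,0,0],"roll": 0,"grip": 1},
])

```text
time_s: 13.65
ee_pos: [0.5475, -0.1175, 0.1175]
eef_rot: [-1.571, 0.0, 1.639]
force: [4.6, 4.0, -3.2]
grip_width: 0.0255
```

Request:
apply_moves([
  {"dp": [-0.001,0,0],"roll": 0,"grip": 1},
])

```text
time_s: 13.78
ee_pos: [0.5475, -0.1183, 0.1174]
eef_rot: [-1.571, -0.0, 1.639]
force: [4.3, 5.1, -1.1]
grip_width: 0.0252
```

Request:
apply_moves([
  {"dp": [-0.001,0,0],"roll": 0,"grip": 1},
  {"dp": [0,0,0],"roll": 0,"grip": 1},
  {"dp": [0,0,0],"roll": 0,"grip": 1},
])

```text
time_s: 14.15
ee_pos: [0.5476, -0.1192, 0.1175]
eef_rot: [-1.571, -0.0, 1.639]
force: [4.0, 5.2, -2.0]
grip_width: 0.0257
```

Request:
apply_moves([
  {"dp": [-0.0008,0,0],"roll": 0,"grip": 1},
  {"dp": [0,0,0],"roll": 0,"grip": 1},
  {"dp": [0,0,0],"roll": 0,"grip": 1},
])

```text
time_s: 14.52
ee_pos: [0.5476, -0.1197, 0.1174]
eef_rot: [-1.571, -0.001, 1.639]
force: [4.5, 6.1, -1.0]
grip_width: 0.0254
```

Request:
apply_moves([
  {"dp": [0.004,0,0],"roll": 0,"grip": 1},
  {"dp": [0.007,0,0],"roll": 0,"grip": 1},
  {"dp": [0.007,0,0],"roll": 0,"grip": 1},
  {"dp": [0.005,0,0],"roll": 0,"grip": 1},
  {"dp": [0.003,0,0],"roll": 0,"grip": 1},
])

```text
time_s: 15.15
ee_pos: [0.5459, -0.0946, 0.1174]
eef_rot: [-1.571, 0.001, 1.639]
force: [5.8, -2.1, -3.5]
grip_width: 0.0257
```

Request:
apply_moves([
  {"dp": [0.003,0,0],"roll": 0,"grip": 1},
])

```text
time_s: 15.28
ee_pos: [0.5457, -0.0917, 0.1175]
eef_rot: [-1.571, 0.001, 1.639]
force: [5.7, -1.5, -2.5]
grip_width: 0.0253
```

Request:
apply_moves([
  {"dp": [0.003,0,0],"roll": 0,"grip": 1},
])

```text
time_s: 15.4
ee_pos: [0.5455, -0.0887, 0.1175]
eef_rot: [-1.571, 0.001, 1.639]
force: [5.1, -2.1, -3.2]
grip_width: 0.025
```

Request:
apply_moves([
  {"dp": [0.003,0,0],"roll": 0,"grip": 1},
])

```text
time_s: 15.52
ee_pos: [0.5453, -0.0858, 0.1175]
eef_rot: [-1.571, 0.001, 1.639]
force: [4.9, -0.9, -3.1]
grip_width: 0.0254
```

Request:
apply_moves([
  {"dp": [0.002,0,0],"roll": 0,"grip": 1},
])

```text
time_s: 15.65
ee_pos: [0.5452, -0.0837, 0.1174]
eef_rot: [-1.571, 0.001, 1.639]
force: [4.3, -0.3, -4.2]
grip_width: 0.0252
```

Request:
apply_moves([
  {"dp": [0.002,0,0],"roll": 0,"grip": 1},
])

```text
time_s: 15.78
ee_pos: [0.545, -0.0818, 0.1175]
eef_rot: [-1.571, 0.001, 1.639]
force: [4.3, -3.2, -3.6]
grip_width: 0.0253
```

Request:
apply_moves([
  {"dp": [0.002,0,0],"roll": 0,"grip": 1},
])

```text
time_s: 15.9
ee_pos: [0.5449, -0.0801, 0.1175]
eef_rot: [-1.571, 0.001, 1.639]
force: [5.6, -5.8, -3.7]
grip_width: 0.0251
```

Request:
apply_moves([
  {"dp": [0.002,0,0],"roll": 0,"grip": 1},
])

```text
time_s: 16.02
ee_pos: [0.5448, -0.0784, 0.1175]
eef_rot: [-1.571, 0.002, 1.639]
force: [4.8, -7.4, -3.8]
grip_width: 0.0257
```

Request:
apply_moves([
  {"dp": [0.002,0,0],"roll": 0,"grip": 1},
])

```text
time_s: 16.15
ee_pos: [0.5447, -0.0767, 0.1174]
eef_rot: [-1.571, 0.002, 1.639]
force: [4.2, -8.0, -3.8]
grip_width: 0.0256
```

Request:
apply_moves([
  {"dp": [0.002,0,0],"roll": 0,"grip": 1},
])

```text
time_s: 16.27
ee_pos: [0.5446, -0.0748, 0.1175]
eef_rot: [-1.571, 0.002, 1.638]
force: [6.2, -10.4, -3.7]
grip_width: 0.0256
```

Request:
apply_moves([
  {"dp": [0.002,0,0],"roll": 0,"grip": 1},
])

```text
time_s: 16.4
ee_pos: [0.5444, -0.0729, 0.1175]
eef_rot: [-1.571, 0.002, 1.638]
force: [6.1, -9.1, -3.8]
grip_width: 0.0257
```

Request:
apply_moves([
  {"dp": [0.002,0,0],"roll": 0,"grip": 1},
])

```text
time_s: 16.52
ee_pos: [0.5443, -0.0709, 0.1175]
eef_rot: [-1.571, 0.002, 1.638]
force: [5.6, -10.0, -4.6]
grip_width: 0.0257
```

Request:
apply_moves([
  {"dp": [0.002,0,0],"roll": 0,"grip": 1},
])

```text
time_s: 16.65
ee_pos: [0.5441, -0.0689, 0.1175]
eef_rot: [-1.571, 0.002, 1.638]
force: [5.5, -9.4, -4.2]
grip_width: 0.0255
```

Request:
apply_moves([
  {"dp": [0.002,0,0],"roll": 0,"grip": 1},
])

```text
time_s: 16.77
ee_pos: [0.544, -0.0668, 0.1175]
eef_rot: [-1.571, 0.002, 1.638]
force: [5.7, -7.9, -3.8]
grip_width: 0.0254
```

Request:
apply_moves([
  {"dp": [0.002,0,0],"roll": 0,"grip": 1},
])

```text
time_s: 16.9
ee_pos: [0.5438, -0.0647, 0.1175]
eef_rot: [-1.571, 0.002, 1.638]
force: [3.8, -6.5, -4.4]
grip_width: 0.0255
```

Request:
apply_moves([
  {"dp": [0.002,0,0],"roll": 0,"grip": 1},
])

```text
time_s: 17.02
ee_pos: [0.5437, -0.0625, 0.1175]
eef_rot: [-1.571, 0.002, 1.638]
force: [4.9, -5.9, -4.2]
grip_width: 0.0254
```

Request:
apply_moves([
  {"dp": [0.002,0,0],"roll": 0,"grip": 1},
])

```text
time_s: 17.15
ee_pos: [0.5435, -0.0603, 0.1175]
eef_rot: [-1.571, 0.001, 1.639]
force: [4.6, -4.4, -2.4]
grip_width: 0.0252
```

Request:
apply_moves([
  {"dp": [0.002,0,0],"roll": 0,"grip": 1},
])

```text
time_s: 17.27
ee_pos: [0.5434, -0.0582, 0.1175]
eef_rot: [-1.571, 0.001, 1.639]
force: [4.1, -2.9, -2.3]
grip_width: 0.0251
```

Request:
apply_moves([
  {"dp": [0.002,0,0],"roll": 0,"grip": 1},
])

```text
time_s: 17.4
ee_pos: [0.5432, -0.0561, 0.1175]
eef_rot: [-1.571, 0.001, 1.639]
force: [4.3, -2.4, -2.7]
grip_width: 0.0253
```

Request:
apply_moves([
  {"dp": [0.003,0,0],"roll": 0,"grip": 1},
])

```text
time_s: 17.52
ee_pos: [0.543, -0.0529, 0.1175]
eef_rot: [-1.571, 0.001, 1.639]
force: [4.3, -1.7, -3.0]
grip_width: 0.0259
```

Request:
apply_moves([
  {"dp": [0.003,0,0],"roll": 0,"grip": 1},
])

```text
time_s: 17.65
ee_pos: [0.5428, -0.0496, 0.1175]
eef_rot: [-1.571, 0.0, 1.639]
force: [4.4, -1.3, -2.3]
grip_width: 0.0252
```

Run:
```python
import numpy as np
from scipy.optimize import least_squares
A=np.array([[-40.2,1.9],[-43.2,1.8],[-46.2,1.9],[-49.2,2.3],[-52.2,2.9],[-55.1,3.7],[-57.8,7.9],[-60.4,10.7],[-63.2,10.8],[-66.1,10],[-69.2,9.5],[-72.4,7.1],[-75.6,5.8],[-78.8,4],[-82,1.6],[-85.1,1.8],[-88.2,2.5]])
B=np.array([[-88.7,2.1],[-85.8,.9],[-83.7,.3],[-81.8,3.2],[-80.1,5.8],[-78.4,7.4],[-76.7,8],[-74.8,10.4],[-72.9,9.1],[-70.9,10],[-68.9,9.4],[-66.8,7.9],[-64.7,6.5],[-62.5,5.9],[-60.3,4.4],[-58.2,2.9],[-56.1,2.4],[-52.9,1.7],[-49.6,1.3]])
f=lambda s,b,k:b+k*np.interp(s,[-15,-5,0,15],[0,8,7,0])
r=lambda p:np.r_[f(-(A[:,0]-p[0]),p[2],p[4])-A[:,1],f(B[:,0]-p[1],p[3],p[4])-B[:,1]]
s=least_squares(r,[-67,-69,2,2,1]);print(np.round(s.x,2),s.cost,np.round(r(s.x),1))
```

```text
[-66.92 -69.3    2.05   1.18   1.17] 5.207144958939613 [ 0.1  0.2  0.1 -0.3 -0.6  1.3 -0.4 -0.7  0.3  0.4 -0.5  0.1 -0.3 -0.2
  0.4  0.2 -0.5 -0.9  0.3  1.4  0.3 -0.7 -0.7  0.3 -0.3  1.1 -0.3 -0.3
  0.1  0.4 -0.2  0.1  0.4 -0.2 -0.5 -0.1]
```

Request:
apply_moves([
  {"dp": [-0.005,0,0],"roll": 0,"grip": 1},
  {"dp": [-0.005,0,0],"roll": 0,"grip": 1},
  {"dp": [-0.005,0,0],"roll": 0,"grip": 1},
  {"dp": [-0.0035,0,0],"roll": 0,"grip": 1},
  {"dp": [0,0,0],"roll": 0,"grip": 1},
  {"dp": [0,0,0],"roll": 0,"grip": 1},
])

```text
time_s: 18.4
ee_pos: [0.5441, -0.0681, 0.1175]
eef_rot: [-1.571, 0.0, 1.639]
force: [5.5, -1.7, -3.7]
grip_width: 0.0253
```

Request:
apply_moves([
  {"dp": [0,0,0],"roll": 0,"grip": -1},
  {"dp": [0,0,0],"roll": 0,"grip": -1},
  {"dp": [0,0,0],"roll": 0,"grip": -1},
  {"dp": [0,0,0],"roll": 0,"grip": -1},
  {"dp": [0,0,0],"roll": 0,"grip": -1},
  {"dp": [0,0,0],"roll": 0,"grip": -1},
  {"dp": [0,-0.03,0],"roll": 0,"grip": -1},
  {"dp": [0,-0.03,0],"roll": 0,"grip": -1},
  {"dp": [0,-0.03,0],"roll": 0,"grip": -1},
  {"dp": [0,0,0],"roll": 0,"grip": -1},
])

```text
time_s: 19.65
ee_pos: [0.5447, -0.0679, 0.2095]
eef_rot: [-1.575, 0.001, 1.639]
force: [-0.1, 0.3, -0.4]
grip_width: 0.0945
```

Request:
apply_moves([
  {"dp": [0.034,0,0.0286],"roll": 0,"grip": -1},
  {"dp": [0.034,0,0.0286],"roll": 0,"grip": -1},
  {"dp": [0.034,0,0.0286],"roll": 0,"grip": -1},
  {"dp": [0,0,0],"roll": 0,"grip": -1},
  {"dp": [0,0.03,0],"roll": 0,"grip": -1},
  {"dp": [0,0.03,0],"roll": 0,"grip": -1},
])

```text
time_s: 20.4
ee_pos: [0.4516, 0.0277, 0.1461]
eef_rot: [-1.571, 0.0, 1.639]
force: [1.0, -0.4, 0.4]
grip_width: 0.0943
```

Run:
```python
from h import *
im=imaging.camera("scene")
cv2.imwrite("pics/s2.png",cv2.resize(im[130:360,190:430],None,fx=2.5,fy=2.5))
o=ctrl.get_obs();print(o["time_s"],o["ee_pos"],o["force"],o["grip_width"])
```

```text
20.45 [0.44991777 0.02769556 0.14240072] [-1.60975995  0.50514167 -4.98209764] 0.09394739820301133
```

View pics/s2.png

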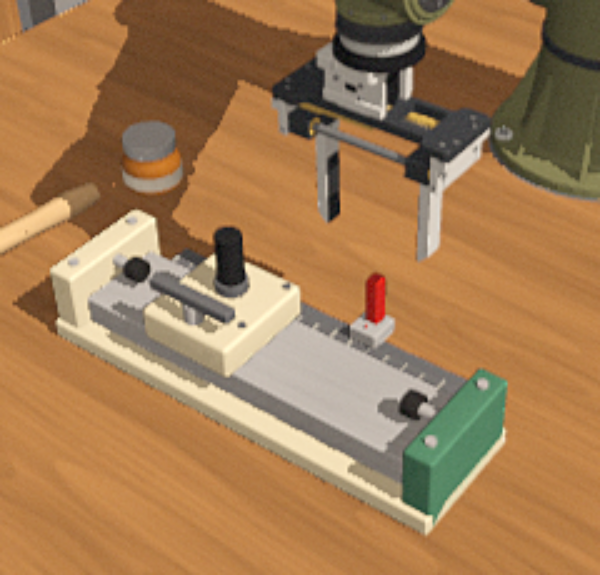

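The picture shows the fingers open above the red tab, with the carriage clear of them. I'll descend and grip the tab.

Request:
apply_moves([
  {"dp": [0,0.025,0],"roll": 0,"grip": -1},
  {"dp": [0,0.025,0],"roll": 0,"grip": -1},
  {"dp": [0,0.018,0],"roll": 0,"grip": -1},
  {"dp": [0,0.008,0],"roll": 0,"grip": -1},
  {"dp": [0,0,0],"roll": 0,"grip": 1},
  {"dp": [0,0,0],"roll": 0,"grip": 1},
  {"dp": [0,0,0],"roll": 0,"grip": 1},
  {"dp": [0,0,0],"roll": 0,"grip": 1},
  {"dp": [0,0,0],"roll": 0,"grip": 1},
  {"dp": [0,0,0],"roll": 0,"grip": 1},
], newtons=15)

```text
time_s: 21.7
ee_pos: [0.4514, 0.0281, 0.0715]
eef_rot: [-1.571, 0.0, 1.639]
force: [-0.0, 0.2, 0.2]
grip_width: 0.0372
```

Request:
apply_moves([
  {"dp": [0,0,0],"roll": 0,"grip": 1},
  {"dp": [0,0,0],"roll": 0,"grip": 1},
  {"dp": [0,0,0],"roll": 0,"grip": 1},
  {"dp": [0,0,0],"roll": 0,"grip": 1},
  {"dp": [0,0,0],"roll": 0,"grip": 1},
  {"dp": [0,0,0],"roll": 0,"grip": 1},
])

```text
time_s: 22.45
ee_pos: [0.4514, 0.0281, 0.0715]
eef_rot: [-1.571, 0.0, 1.639]
force: [0.8, -1.2, -0.6]
grip_width: 0.0137
```

Request:
apply_moves([
  {"dp": [-0.006,0,0],"roll": 0,"grip": 1},
  {"dp": [-0.012,0,0],"roll": 0,"grip": 1},
  {"dp": [-0.014,0,0],"roll": 0,"grip": 1},
  {"dp": [-0.014,0,0],"roll": 0,"grip": 1},
  {"dp": [-0.014,0,0],"roll": 0,"grip": 1},
  {"dp": [-0.014,0,0],"roll": 0,"grip": 1},
  {"dp": [-0.014,0,0],"roll": 0,"grip": 1},
  {"dp": [-0.009,0,0],"roll": 0,"grip": 1},
  {"dp": [-0.005,0,0],"roll": 0,"grip": 1},
  {"dp": [0,0,0],"roll": 0,"grip": 1},
])

```text
time_s: 23.7
ee_pos: [0.4585, -0.074, 0.0714]
eef_rot: [-1.571, 0.0, 1.639]
force: [1.9, -1.4, -2.0]
grip_width: 0.0138
```

Request:
apply_moves([
  {"dp": [0,0,0],"roll": 0,"grip": -1},
  {"dp": [0,0,0],"roll": 0,"grip": -1},
  {"dp": [0,0,0],"roll": 0,"grip": -1},
  {"dp": [0,0,0],"roll": 0,"grip": -1},
  {"dp": [0,0,0],"roll": 0,"grip": -1},
  {"dp": [0,0,0],"roll": 0,"grip": -1},
  {"dp": [0,-0.03,0],"roll": 0,"grip": -1},
  {"dp": [0,-0.04,0],"roll": 0,"grip": -1},
  {"dp": [0,-0.04,0],"roll": 0,"grip": -1},
  {"dp": [0,-0.04,0],"roll": 0,"grip": -1},
])

```text
time_s: 24.95
ee_pos: [0.4582, -0.0736, 0.2228]
eef_rot: [-1.571, 0.0, 1.639]
force: [0.4, -0.1, -0.8]
grip_width: 0.0938
```

Request:
apply_moves([
  {"dp": [0.04,0,0],"roll": 0,"grip": -1},
  {"dp": [0.045,0,0],"roll": 0,"grip": -1},
  {"dp": [0.045,0,0],"roll": 0,"grip": -1},
  {"dp": [0.045,0,0],"roll": 0,"grip": -1},
  {"dp": [0.045,0,0],"roll": 0,"grip": -1},
  {"dp": [0.045,0,0],"roll": 0,"grip": -1},
  {"dp": [0.045,0,0],"roll": 0,"grip": -1},
  {"dp": [0.04,0,0],"roll": 0,"grip": -1},
  {"dp": [0,0,0],"roll": 0,"grip": -1},
  {"dp": [0,0,0],"roll": 0,"grip": -1},
])

```text
time_s: 26.2
ee_pos: [0.4345, 0.2751, 0.2213]
eef_rot: [-1.57, 0.0, 1.639]
force: [-0.2, 0.1, 1.5]
grip_width: 0.0941
```

Run:
```python
from h import *
im=imaging.camera("top");cv2.imwrite("pics/t3full.png",im)
cv2.imwrite("pics/t3.png",cv2.resize(im[170:280,210:450],None,fx=3.3,fy=3.3,interpolation=cv2.INTER_CUBIC))
o=ctrl.get_obs();print(o["time_s"],o["ee_pos"],o["force"])
```

```text
26.25 [0.43466338 0.27479393 0.22141674] [-0.19422147 -0.81768904  1.26091153]
```

View pics/t3.png

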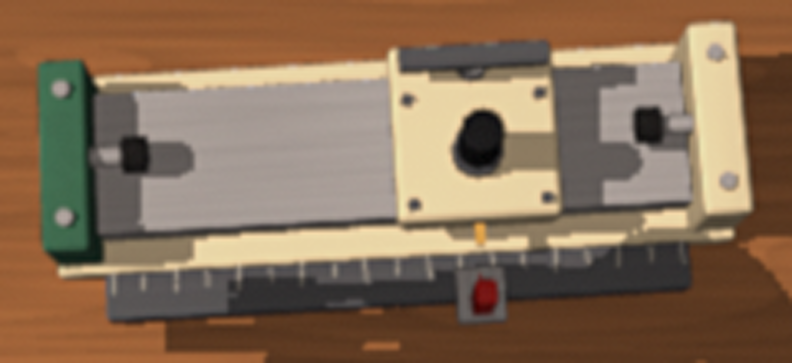

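Run:
```python
from h import *
m=np.array([.55498,-.01665]);y=.068;ey=np.array([-np.sin(y),np.cos(y)]);ex=np.array([ey[1],-ey[0]])
b=lambda p:np.round([(p[:2]-m)@ex,(p[:2]-m)@ey],4)
for f in("top0","t3full"):
    im=cv2.imread(f"pics/{f}.png");hsv=cv2.cvtColor(cv2.resize(im,None,fx=4,fy=4,interpolation=cv2.INTER_CUBIC),cv2.COLOR_BGR2HSV);H,S,V=cv2.split(hsv)
    x0=290 if f=="top0" else 340
    def cen(k,r0,r1):
        q=np.zeros_like(k);q[r0*4:r1*4,x0*4:(x0+30)*4]=k[r0*4:r1*4,x0*4:(x0+30)*4]
        v,u=np.nonzero(q);return u.mean()/4-.375,v.mean()/4-.375,len(u)
    r=cen(((H<8)|(H>172))&(S>170)&(V>60),252,270);t=cen((H>14)&(H<26)&(S>130)&(V>150),238,250)
    print(f,"tab",r,b(ray("top",r[0],r[1]-.6,.080)),"ptr",t,b(ray("top",*t[:2],.062)))
    w=(303,271,330,391) if 0 else None
for n,q,z in(("tip",(480,244),.062),("tab",(486,287),.088),("foot",(481.5,295),.036)):print(n,b(P(*q,z)))
print("carr",b(np.mean([P(*q,.085) for q in((407,100),(540,93),(414,205),(547,198))],0)),"was .0518")
```

```text
top0 tab (np.float64(305.66311944091484), np.float64(261.8105146124523), 787) [-0.0998  0.0508] ptr (np.float64(304.3545719844358), np.float64(243.05301556420233), 257) [-0.0601  0.0519]
t3full tab (np.float64(356.4788205980066), np.float64(259.2313122923588), 903) [-0.1002 -0.0496] ptr (np.float64(355.01465517241377), np.float64(240.21724137931034), 290) [-0.06   -0.0504]
tip [-0.0669 -0.0501]
tab [-0.0974 -0.0501]
foot [-0.0946 -0.0508]
carr [-0.0124 -0.0506] was .0518
```

Run:
```python
from station import ctrl
print(ctrl.hand_in())
```

```text
the job is handed in; nothing more can be done
None
```

The job is handed in at about 26 s on the robot's clock. I gripped the carriage by its post and stroked it to the green buffer first, then to the cream one. The wrist read about 7.3 N along the travel at green and 6.1 N at cream. That is roughly 4–5 N on each buffer once the 2 N drag is taken off.

**Tight spot:** I felt it clearly in both directions, with a peak of about 10 N. Its middle is at bed y ≈ -51 mm. The two directions put the middle 2.4 mm apart (TCP y -66.9 mm and -69.3 mm), so I left the carriage at the average.

**Last checks from the top camera, with the gripper clear:**

| Item | Bed y |
|---|---|
| Carriage | ≈ -50.6 mm |
| Pointer | ≈ -50.1 to -50.4 mm |
| Marker | -49.6 to -50.8 mm, depending on the feature measured |

The pointer and marker are in line within about 1 mm, which is within the camera's accuracy. A sideways force of up to about 6 N built up toward the cream end, from a small misalignment with the slide. I did not correct it.

The moves stayed clear of the bowl, gouge and jar, but I did not re-measure where they are.

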